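# Fish the long bar out of the toolbox

### The job

The flat parts case is lying across the opening of the toolbox: set it lengthwise and balanced on top of the narrow raised rail and let go of it. Then fish the long bar out of the toolbox, tilting it so that it comes out end first through the opening between the two end trays, and finish while still holding it in the gripper, with the whole bar at least 5 cm higher than the trays and touching nothing else. Leave the jar, the tape measure and the tape roll where they are.

Things in the scene. Friction and masses are not known exactly. Their poses are not given: they have to be found in the camera images.
- toolbox: Fixed grey open toolbox, 182 (x) x 476 (y) x 92 mm high; origin at the centre of its underside on the table, z up. Floor 4 mm thick; inside 170 mm wide (x), 464 mm long (y). Long side walls 6 mm thick, 60 mm high beside the opening. A fixed black tray of screws covers each end, from 105 mm either side of the centre to the end wall; the box is hollow below the trays.
- opening (a point): Centre of the toolbox's opening, 92 mm above the table, level with the trays' upper rims; axes as the toolbox. The opening between the trays is 210 mm (y) by 170 mm (x). The trays' undersides are 76 mm above the table.
- bar: Loose straight square bar, 300 x 20 x 20 mm, about 0.2 kg, evenly weighted; a third of its length black rubber, the rest aluminium. Origin at mid-length on its underside (10 mm below its centre line), x along it towards the aluminium end. Starts flat on the toolbox floor, underside 4 mm above the table, roughly along the toolbox's y, both ends under the trays.
- bar_grip_end (a point): Centre of the end face at the rubber end of the bar, 150 mm from mid-length.
- bar_bare_end (a point): Centre of the end face at the aluminium end of the bar, 150 mm from mid-length.
- case: Loose flat closed parts case, black with a milky whitish lid, 216 (x, long) x 46 (y) x 30 mm high, about 0.22 kg. Origin at the centre of its underside. Starts lying across the toolbox opening on top of the two long side walls, underside 60 mm above the table.
- rail: Fixed narrow steel strut rail on two feet; its flat top is 170 mm long (x), 36 mm wide (y) and 90 mm above the table. Below the top, clear space either side: the strut is 30 mm deep, the feet are 90 mm wide but only 6 mm high. Origin on the table under the centre of the top, x along the rail.
- jar: Bystander: small jar, 56 mm across, 75 mm high; origin at the centre of its underside.
- tape_measure: Bystander: black tape measure standing upright, 62 x 34 x 60 mm; origin at the centre of its underside.
- tape_roll: Bystander: brown roll of tape lying flat, 90 mm across, 30 mm high; origin at the centre of its underside.
Mind the look-alikes: they are no part of the job. Several things have the shape of the case; the one meant has the colours described above. Several things have the shape of the rail; the one meant has the colours described above.

How it is judged (in metres and radians):
On the way, in this order (a step that is already met when the one before it is completed fails the run):
1. the case lies lengthwise on the rail and is let go (z of case in the frame of rail between 0.086 and 0.095 m and y of case in the frame of rail between -0.018 and 0.018 m and x of case in the frame of rail between -0.06 and 0.06 m and angle between the x axis of case and the x axis of rail, either way round below 0.3 rad and angle between case's own z axis and vertical below 0.12 rad and contact force between the fingers and case below 0.1 N and linear speed of case below 0.03 m/s), for 0.2 s.
2. the bar slants through the opening, one end above the trays and the other still below them (((height (world z) of bar_grip_end above 0.1 m and height (world z) of bar_bare_end below 0.076 m and y of bar_grip_end in the frame of toolbox between -0.238 and 0.238 m) or (height (world z) of bar_bare_end above 0.1 m and height (world z) of bar_grip_end below 0.076 m and y of bar_bare_end in the frame of toolbox between -0.238 and 0.238 m))), for 0.1 s.
At the end, for the whole second after the job is handed in: The bar is held still in the fingers, both of its ends at least 140 mm above the table (about 5 cm over the trays), touching nothing else; the case lies released and level on the rail, lengthwise within 0.3 rad, its centre within 18 mm across and 60 mm along the rail (all of step 1 and height (world z) of each of bar_grip_end, bar_bare_end above 0.14 m and contact force between the fingers and bar above 1 N and linear speed of bar below 0.03 m/s and contact force between bar and toolbox below 0.1 N and contact force between bar and rail below 0.1 N and contact force between bar and case below 0.1 N and contact force between bar and jar below 0.1 N and contact force between bar and tape_measure below 0.1 N and contact force between bar and tape_roll below 0.1 N); the arm keeps its last pose, push and grip.
It fails at once if the jar is pushed away (distance of jar from where it was at the start of the episode above 0.03 m).
It fails at once if the tape measure is pushed away (distance of tape_measure from where it was at the start of the episode above 0.03 m).
It fails at once if the tape roll is pushed away (distance of tape_roll from where it was at the start of the episode above 0.03 m).
It also fails if it takes over 72 s, if anything falls off the work surface, if the arm or the gripper's body presses on something with over 40 N, if the wrist force passes 120 N, or if a joint passes its speed limit or range.

### The arm

A 6-joint arm with a two-finger parallel gripper is mounted at the origin on the work surface. World frame = base frame: x ahead of the robot, y to its left, z up, the work surface at z = 0. Lengths are in mm, angles in rad, forces in N, time in s.
With the tool pointing down it reaches from about 300 to 750 mm from the base axis. Payload 8.5 kg.
Tool frame: the origin (TCP) lies on the centre line of the jaws, within the pads' length; the fingertips stand 19 mm ahead of it and the grasp point (between the pads) is the TCP; z points along the fingers, y is the line along which they close (so a half turn about z gives the same grasp; the last joint's range is limited). The gripper opens to 88 mm and grips with 3 to 60 N. Pads are 18 mm wide; open, the fingers measure 123 mm over their backs; the gripper's body (75 mm by 187 mm) begins 45 mm behind the grasp point.
Start: joints at [-1.399, 0.381, 1.297, -0, 1.464, -0.215], TCP at [207.468, -509.35, 257.748] pointing down, gripper open.
Joint ranges: [-3.11, 3.11], [-0.89, 2.33], [0.22, 2.48], [-1.42, 4.56], [0.17, 2.85], [-2.88, 2.88]. Speed limits (rad/s): [2.39, 2.39, 3.14, 3.14, 3.14, 3.14].

### API

Orientations are given as a unit quaternion [x, y, z, w].
In Python, from bench import read_state, snapshot, close_job, trace gives the robot as it stands.
- The arm moves only by the tool step_arm, never from a script. Its argument "commands" is a list of rows, each an object of numbers: "dx", "dy", "dz": the shift along the tool's x, y, z scaled (see below); "spin": the turn about the tool's z scaled (see below). In form: [{"dx": .., "dy": .., "dz": .., "spin": ..}, ...]. A call has 1 to 20 rows; each row shifts and turns the commanded pose from where the row before left it, along the tool's axes as they then stand; what a row does not reach is not made up. The controller multiplies each number of a shift by 1 m and each number of a turn by 30 degrees. A row lasts 1/10 s, in which the tool goes at most 50 mm and 8.59 degrees, less where a joint would pass 70% of its speed; a pose out of reach is approached as far as the arm can. A call with a number of a shift or a turn outside -1 to 1 is refused whole. A call with a gripper value outside its range is refused whole. "hand" is the opening, from -1 (shut) to 1 (fully open), so that 0 is half open, set as the call begins (left out, the last holds). The fingers move at their own pace and stop on an object; "grip_force" is the grip in N (left out, the last holds). Time passes only in rows, so rows that do not move let the fingers close. It gives the time, the measured TCP pose, the force, the opening and the grip force at its end, in the units of the state.
- read_state(): the state, without advancing time (a new reading comes with each control period).
- snapshot(name): name is "side" or "top" or "wrist"; returns a dict with "color" (400x640x3 uint8, red, green, blue), "intrinsics" (3x3 intrinsics, pixels), "rvec" (rotation vector, rad) and "tvec" (3), from world to camera coordinates, as OpenCV has them. Camera axes: x right, y down, z forward; pixel columns grow to the right and rows downward; lengths in mm; the calibration is good to about 2 mm. A picture is of the moment at which its call begins. There is no depth.
- close_job(): hands the job in; it is judged then, once.
Trained networks look in a picture, given as the dict that the camera call returned (one of the last four; its "shot" number tells which), for a name from the list of things; names that differ only in an ending like _2 or _b are one class to them, and where a whole thing is asked for, a point or a joint stands for the part that bears it (a point fixed in the world has none). Each returns a list of dicts, best first, with "score" (0 to 1); they miss things now and then, are a little off and sometimes report something else, mostly with a low value. They report only what shows in the picture. A call takes as long as a camera call. They do not tell look-alikes from the thing itself.
- trace(label, picture): "pixels" (400x640 bool, what is visible of it) and "extent" ([centre column, centre row, width, height] in pixels, round what is visible of it).
The state is a dict: "t": time; "joint_pos": joint angles; "qd": joint speeds; "effort": joint torques, N m; "tool_pos": TCP position; "tcp_rot": TCP orientation; "contact_force": force on the tool from outside, world axes, zero at the start; "torque": the same for the moment, N m; "grip_width": opening from 0.0 (shut) to 1.0 (fully open); "grasp_force": force on a finger pad.
Only numpy, scipy, OpenCV 4.12 (cv2) and the standard library are available. Lean on these libraries where they do the work, as an engineer would, in place of code of your own. Each camera call takes 0.05 s, during which the arm holds its last target. There are 200 camera calls.

## Working session

There is one attempt and no reset: what is moved stays moved. The work goes in short steps, Python scripts to look and compute and a tool call to move; the robot and the scene stay as the last step left them, time stands still between calls to the robot, and variables do not carry over. Pictures are saved under pics/ and viewed, at most 10 in all, crops included, and the job is handed in when it is done.

Besides the shell and the picture viewer there is one more tool, called after "Emit:" in YAML: its name, and indented under it one key for each argument. step_arm: Moves the arm, as the interface text tells. Its arguments: {"type":"object","properties":{"commands":{"type":"array","items":{"type":"object","properties":{"dx":{"type":"number","minimum":-1,"maximum":1},"dy":{"type":"number","minimum":-1,"maximum":1},"dz":{"type":"number","minimum":-1,"maximum":1},"spin":{"type":"number","minimum":-1,"maximum":1}}}},"hand":{"type":"number"},"grip_force":{"type":"number"}},"required":["commands"]}

```bash
mkdir -p pics; cat > h.py <<'E'
import numpy as np, cv2
from bench import read_state, snapshot, close_job, trace
def save(p,n): cv2.imwrite('pics/'+n, p['color'][:,:,::-1])
def cam(p):
    R=cv2.Rodrigues(np.array(p['rvec'],float))[0]; return np.array(p['intrinsics'],float),R,np.array(p['tvec'],float).reshape(3)
def onz(p,uv,z):
    K,R,t=cam(p); c=-R.T@t; d=R.T@np.linalg.inv(K)@np.array([uv[0],uv[1],1.]); return c+d*(z-c[2])/d[2]
def proj(p,X):
    K,R,t=cam(p); q=(np.atleast_2d(X)@R.T+t)@K.T; return q[:,:2]/q[:,2:]
def tri(obs):
    A=[];b=[]
    for p,uv in obs:
        K,R,t=cam(p); c=-R.T@t; d=R.T@np.linalg.inv(K)@np.array([uv[0],uv[1],1.]); d/=np.linalg.norm(d)
        M=np.eye(3)-np.outer(d,d); A.append(M); b.append(M@c)
    return np.linalg.lstsq(np.vstack(A),np.hstack(b),rcond=None)[0]
E
python3 - <<'E'
from h import *
s=read_state(); print({k:np.round(v,3).tolist() for k,v in s.items()})
ims=[]
for n in ['top','side','wrist']:
    p=snapshot(n); save(p,n+'0.png'); K,R,t=cam(p); print(n,np.round(-R.T@t),np.round(R[2],2),K[0,0])
    for l in ['toolbox','bar','case','rail','jar','tape_measure','tape_roll']:
        for d in trace(l,p)[:4]:
            if d['score']>.3:
                e=d['extent']; print(l,round(d['score'],2),np.round(e),np.round(onz(p,e[:2],60))[:2] if n!='side' else '')
E
```

```text
{'t': 0.0, 'joint_pos': [-1.399, 0.381, 1.298, -0.0, 1.464, -0.215], 'qd': [0.002, -0.001, -0.0, -0.001, 0.001, 0.001], 'effort': [0.0, -43.793, -22.455, 0.071, 0.035, -0.0], 'tool_pos': [207.394, -509.108, 257.121], 'tcp_rot': [0.981, 0.192, 0.0, -0.001], 'contact_force': [-0.806, 0.249, 0.248], 'torque': [-0.029, 0.007, -0.025], 'grasp_force': 0.0, 'grip_width': 1.002}
top [ 331.   27. 1486.] [ 0.13  0.   -0.99] 514.4968019500499
toolbox 0.96 [405. 185. 188. 107.] [ 544. -248.]
bar 0.82 [406. 188.  74.  28.] [ 535. -251.]
case 0.73 [410. 184.  29.  74.] [ 547. -261.]
case 0.56 [408. 256.  21.  15.] [ 346. -249.]
rail 0.88 [172. 214.  39.  62.] [476. 404.]
rail 0.78 [235. 194.  36.  59.] [527. 227.]
jar 0.77 [312. 105.  18.  29.] [781.   7.]
jar 0.51 [375. 112.  19.  27.] [ 757. -173.]
tape_measure 0.73 [376. 111.  22.  26.] [ 759. -174.]
side [ 328. 1083.  667.] [ 0.17 -0.87 -0.47] 451.1857957515535
toolbox 0.84 [335. 179.  67.  89.] 
case 0.61 [334. 162.  68.  14.] 
case 0.56 [402. 182.  25.  17.] 
rail 0.95 [310. 322.  90.  61.] 
rail 0.68 [307. 262.  73.  52.] 
jar 0.98 [235. 206.  19.  30.] 
tape_measure 0.57 [258. 183.  23.  20.] 
tape_roll 0.86 [229. 244.  35.  25.] 
wrist [ 274. -484.  385.] [-0.25 -0.1  -0.96] 348.1810942185137
case 0.98 [118.  81.  71. 163.] [ 228. -317.]
```

View pics/top0.png

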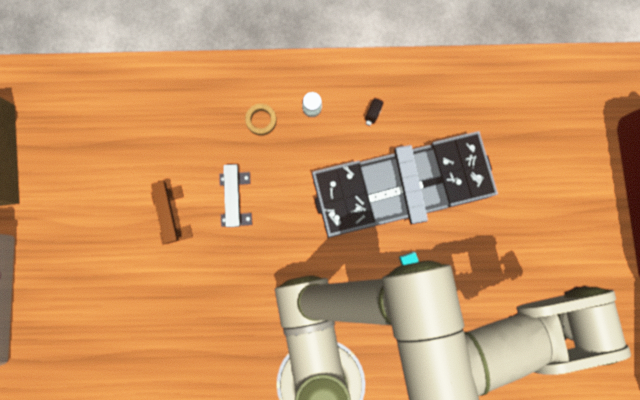

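View pics/side0.png

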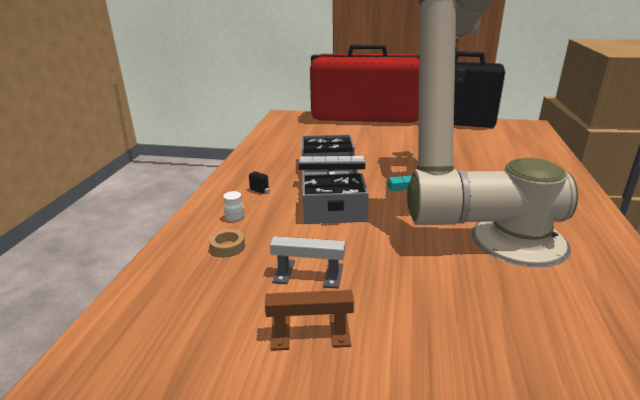

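The top view shows the whitish-lidded case across the toolbox at about (410,184). The steel rail is at (235,194), with a brown look-alike at (172,214), and the teal case at (408,256) is also a look-alike. The bar's rubber part is to the right of the case (430,183) and its aluminium part is to the left (385,195). Next I'll fit poses.

```bash
cat >> h.py <<'E'
from scipy.optimize import minimize
def box(L,W,z0,z1):
    return np.array([[a*L/2,b*W/2,z] for a in(-1,1) for b in(-1,1) for z in(z0,z1)],float)
def place(X,q):
    c,s=np.cos(q[2]),np.sin(q[2]); return X@np.array([[c,s,0],[-s,c,0],[0,0,1]])+np.array([q[0],q[1],0])
def fit(parts,obs,q0):
    """parts: point sets, each drawn as a convex hull; obs: [(picture, mask)]"""
    S=4
    def cost(q):
        e=0
        for p,m in obs:
            im=np.zeros(m.shape,np.uint8)
            for X in parts:
                h=cv2.convexHull(proj(p,place(X,q)).astype(np.float32))
                cv2.fillConvexPoly(im,np.round(h*16).astype(np.int32),255,cv2.LINE_AA,4)
            e+=np.abs(im/255.-m).sum()/max(m.sum(),1)
        return e
    s0=np.array([[0,0,0],[15,0,0],[0,15,0],[0,0,.12]])+q0
    r=minimize(cost,q0,method='Nelder-Mead',options=dict(initial_simplex=s0,xatol=.01,fatol=1e-5,maxiter=300)); return r.x,r.fun
E
python3 - <<'E'
from h import *
P={n:snapshot(n) for n in ['top','side']}
def masks(l,n,near):
    c=[d for d in trace(l,P[n]) if np.hypot(*(np.array(d['extent'][:2])-near))<25]
    return c[0]['pixels'].astype(float)
B={'toolbox':([box(182,476,0,92)],(405,185),(335,179),[544,-248,.2]),
   'case':([box(216,46,60,90)],(410,184),(334,162),[547,-261,.2]),
   'rail':([box(170,36,60,90)],(235,194),(307,255),[527,227,0.])}
for l,(X,a,b,q) in B.items():
    ms={'top':masks(l,'top',a),'side':masks(l,'side',b)}
    if l=='rail':
        for n in ms:
            g=P[n]['color'].astype(float); ms[n]=ms[n]*((g.min(2)>110))
    for k in (['top'],['side'],['top','side']):
        print(l,k,*fit(X,[(P[n],ms[n]) for n in k],np.array(q)))
E
```

```text
toolbox ['top'] [ 5.46949098e+02 -2.40933963e+02  2.32016372e-01] 0.22190164269192555
toolbox ['side'] [ 5.47417606e+02 -2.49728791e+02  2.25355748e-01] 0.24040111021577582
toolbox ['top', 'side'] [ 5.47136517e+02 -2.44471868e+02  2.26966153e-01] 0.47721820128267317Traceback (most recent call last):
  File "<stdin>", line 10, in <module>
  File "<stdin>", line 5, in masks
IndexError: list index out of range
```

Emit:
step_arm:
  commands:
    - {"dx": 0.041, "dy": -0.011}
    - {"dx": 0.041, "dy": -0.011}
    - {"dx": 0.041, "dy": -0.011}
    - {"dx": 0.041, "dy": -0.011}
    - {"dx": 0.041, "dy": -0.011}
    - {"dx": 0.041, "dy": -0.011}
    - {"dx": 0.041, "dy": -0.011}
    - {"dx": 0.041, "dy": -0.011}
    - {"dx": 0.041, "dy": -0.011}
    - {"dx": 0.041, "dy": -0.011}
    - {"spin": 0.15}
    - {"spin": 0.15}
    - {}
    - {}

```text
schema error: expected keys dx, dy, dz, spin
```

```bash
python3 - <<'E'
from h import *
p=snapshot('wrist'); save(p,'w1.png')
for l in ['toolbox','bar','case']:
    for d in trace(l,p)[:2]:
        print(l,round(d['score'],2),np.round(d['extent']), 'fit',fit([box(216,46,60,90)],[(p,d['pixels'].astype(float))],np.array([547,-258,.23])) if l=='case' else '')
E
```

```text
case 0.64 [118.  81.  71. 163.] fit (array([ 5.47e+02, -2.58e+02,  2.30e-01]), np.float64(1.0))
```

View pics/w1.png

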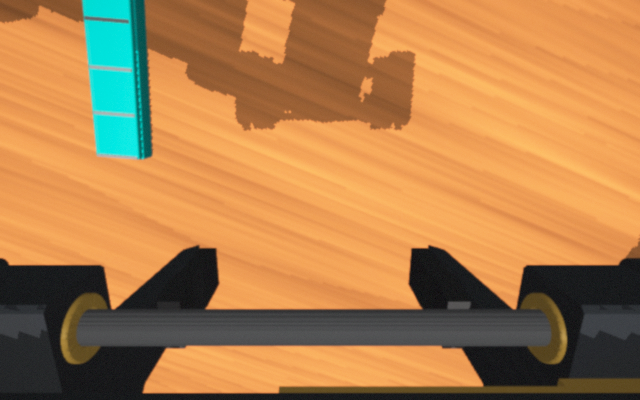

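The move was refused because every row needs all four keys, so this picture still shows the start pose, with only the teal look-alike at about (118,81). I'll send it again.

Emit:
step_arm:
  commands:
    - {"dx": 0.041, "dy": -0.011, "dz": 0, "spin": 0}
    - {"dx": 0.041, "dy": -0.011, "dz": 0, "spin": 0}
    - {"dx": 0.041, "dy": -0.011, "dz": 0, "spin": 0}
    - {"dx": 0.041, "dy": -0.011, "dz": 0, "spin": 0}
    - {"dx": 0.041, "dy": -0.011, "dz": 0, "spin": 0}
    - {"dx": 0.041, "dy": -0.011, "dz": 0, "spin": 0}
    - {"dx": 0.041, "dy": -0.011, "dz": 0, "spin": 0}
    - {"dx": 0.041, "dy": -0.011, "dz": 0, "spin": 0}
    - {"dx": 0.041, "dy": -0.011, "dz": 0, "spin": 0}
    - {"dx": 0.041, "dy": -0.011, "dz": 0, "spin": 0}
    - {"dx": 0, "dy": 0, "dz": 0, "spin": 0.15}
    - {"dx": 0, "dy": 0, "dz": 0, "spin": 0.15}
    - {"dx": 0, "dy": 0, "dz": 0, "spin": 0}
    - {"dx": 0, "dy": 0, "dz": 0, "spin": 0}

```text
t: 3.05
tool_pos: [545.6, -252.9, 257.7]
tcp_rot: [0.993, 0.116, -0.0, -0.0]
contact_force: [-0.1, 0.3, -0.7]
grip_width: 1.001
grasp_force: 0.0
```

```bash
python3 - <<'E'
from h import *
s=read_state(); print(s['t'],s['tool_pos'],s['tcp_rot'])
p=snapshot('wrist'); save(p,'w2.png')
for l in ['toolbox','bar','case']:
    for d in trace(l,p)[:2]:
        print(l,round(d['score'],2),np.round(d['extent']), 'fit',fit([box(216,46,60,90)],[(p,d['pixels'].astype(float))],np.array([547,-258,.23])) if l=='case' else '')
t=snapshot('top')
for d in trace('rail',t)[:2]: 
    if d['score']>.3: 
        m=d['pixels']*(t['color'].min(2)>110); print('rail',fit([box(170,36,60,90)],[(t,m.astype(float))],np.append(onz(t,d['extent'][:2],80)[:2],.05)))
E
```

```text
3.05 [ 545.61065115 -252.89926365  257.74982201] [ 9.93303387e-01  1.15535193e-01 -7.63753874e-06 -1.36779904e-05]
toolbox 0.66 [299. 177. 596. 210.] fit 
bar 0.97 [299. 181. 229.  25.] fit 
case 0.97 [282. 368.  41.  53.] fit (array([ 117.37037037, -132.07407407,    1.0537037 ]), np.float64(1.0))
case 0.55 [324. 182.  62. 241.] fit (array([ 5.44371050e+02, -2.61258212e+02,  1.66954620e-01]), np.float64(0.09456978695012858))
rail (array([5.22205216e+02, 2.38655858e+02, 3.31937032e-02]), np.float64(0.26825833706714464))
```

View pics/w2.png

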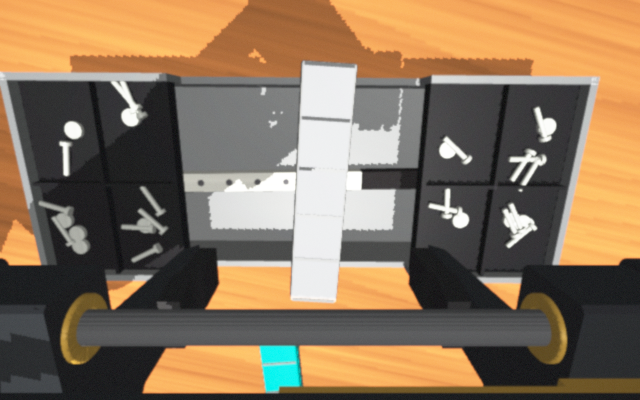

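The case (lid at pixels 303–355, rows 62–300) lies across the box over the bar. The bar shows at row 181, with aluminium on the left and rubber from column 362 rightwards (the −y side). I'll grasp the case at its centre.

Emit:
step_arm:
  commands:
    - {"dx": 0, "dy": 0, "dz": 0, "spin": 0.124}
    - {"dx": -0.003, "dy": 0.008, "dz": 0.03, "spin": 0}
    - {"dx": 0, "dy": 0, "dz": 0.04, "spin": 0}
    - {"dx": 0, "dy": 0, "dz": 0.04, "spin": 0}
    - {"dx": 0, "dy": 0, "dz": 0.03, "spin": 0}
    - {"dx": 0, "dy": 0, "dz": 0.02, "spin": 0}
    - {"dx": 0, "dy": 0, "dz": 0.02, "spin": 0}
    - {"dx": 0, "dy": 0, "dz": 0, "spin": 0}
    - {"dx": 0, "dy": 0, "dz": 0, "spin": 0}

```text
t: 4.25
tool_pos: [544.2, -261.4, 78.3]
tcp_rot: [0.997, 0.082, 0.0, 0.0]
contact_force: [0.4, 0.2, -0.2]
grip_width: 0.996
grasp_force: 0.0
```

Emit:
step_arm:
  commands:
    - {"dx": 0, "dy": 0, "dz": 0, "spin": 0}
    - {"dx": 0, "dy": 0, "dz": 0, "spin": 0}
    - {"dx": 0, "dy": 0, "dz": 0, "spin": 0}
    - {"dx": 0, "dy": 0, "dz": 0, "spin": 0}
    - {"dx": 0, "dy": 0, "dz": 0, "spin": 0}
    - {"dx": 0, "dy": 0, "dz": 0, "spin": 0}
    - {"dx": 0, "dy": 0, "dz": 0, "spin": 0}
    - {"dx": 0, "dy": 0, "dz": 0, "spin": 0}
  hand: -0.5
  grip_force: 30

```text
t: 5.05
tool_pos: [544.0, -261.1, 77.9]
tcp_rot: [0.997, 0.082, -0.0, -0.0]
contact_force: [-0.8, 1.7, 2.8]
grip_width: 0.518
grasp_force: 30.0
```

Emit:
step_arm:
  commands:
    - {"dx": 0, "dy": 0, "dz": -0.02, "spin": 0}
    - {"dx": 0, "dy": 0, "dz": -0.04, "spin": 0}
    - {"dx": 0, "dy": 0, "dz": -0.04, "spin": 0}
    - {"dx": 0, "dy": 0, "dz": -0.04, "spin": 0}
    - {"dx": 0, "dy": -0.03, "dz": 0, "spin": 0}
    - {"dx": 0, "dy": -0.04, "dz": 0, "spin": 0}
    - {"dx": 0, "dy": -0.045, "dz": 0, "spin": 0}
    - {"dx": 0, "dy": -0.045, "dz": 0, "spin": 0}
    - {"dx": 0, "dy": -0.045, "dz": 0, "spin": 0}
    - {"dx": 0, "dy": -0.045, "dz": 0, "spin": 0}
    - {"dx": 0, "dy": -0.045, "dz": 0, "spin": 0}
    - {"dx": 0, "dy": -0.03, "dz": 0, "spin": 0}
    - {"dx": 0, "dy": -0.02, "dz": 0, "spin": 0}
    - {"dx": 0, "dy": 0, "dz": 0, "spin": 0}

```text
t: 6.45
tool_pos: [486.7, 81.0, 217.5]
tcp_rot: [0.996, 0.084, -0.0, -0.0]
contact_force: [-0.2, -0.9, -1.9]
grip_width: 0.52
grasp_force: 30.0
```

```bash
python3 - <<'E'
from h import *
s=read_state(); print(s['t'],s['tool_pos'],s['tcp_rot'],s['grip_width'],s['grasp_force'])
W=snapshot('wrist'); T=snapshot('top'); S=snapshot('side')
save(W,'w3.png')
r=np.hstack([T['color'][130:280,100:360],S['color'][180:330,200:460]]); cv2.imwrite('pics/ts3.png',cv2.resize(r[:,:,::-1],None,fx=1.5,fy=1.5))
for n,p in (('w',W),('t',T),('s',S)):
    for l in ('rail','case'):
        for d in trace(l,p)[:2]: print(n,l,round(d['score'],2),np.round(d['extent']), np.median(p['color'][d['pixels']],0))
E
```

```text
6.45 [486.713539    81.02293476 217.51729254] [ 9.96479994e-01  8.38300654e-02 -3.38163473e-04 -1.64603119e-04] 0.5201843078567678 29.994661398231983
w rail 0.78 [145. 115. 133. 231.] [230. 231. 225.]
w rail 0.73 [ 16. 186.  31.  38.] [158.  92.  43.]
w case 0.88 [589. 365.  16.  45.] [  5. 180. 171.]
w case 0.86 [313. 193. 145. 384.] [217. 219. 220.]
t rail 0.71 [170. 213.  41.  63.] [157.  92.  47.]
t rail 0.6 [234. 196.  29.  56.] [231. 236. 234.]
t case 0.66 [283. 190.  31.  64.] [192. 200. 206.]
t case 0.66 [420. 291.  44.  78.] [ 69. 232. 229.]
s rail 0.84 [309. 322.  92.  63.] [107.  68.  42.]
s case 0.93 [334. 164.  87.  18.] [69. 68. 68.]
s case 0.86 [422. 180.  68.  22.] [ 41. 130. 127.]
```

View pics/w3.png

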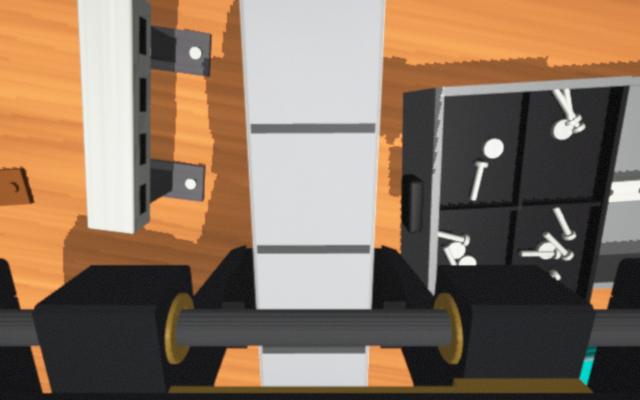

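View pics/ts3.png

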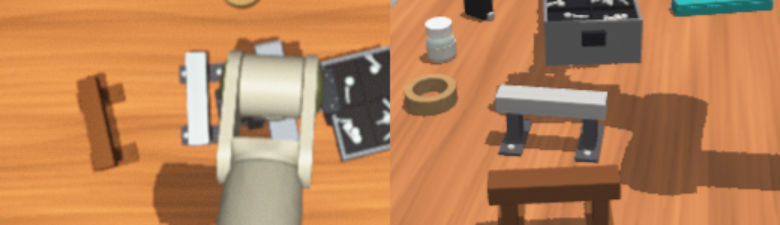

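The wrist view shows the case held level. The white rail top spans pixels 80–150, rows 0–232, with its near-end corners at about (88,226) and (135,232). Next: the rail pose from several views.

```bash
python3 - <<'E'
from h import *
T=snapshot('top'); W=snapshot('wrist'); S=snapshot('side')
def blob(p,roi,th):
    x0,y0,x1,y1=roi; m=np.zeros(p['color'].shape[:2],np.uint8); m[y0:y1,x0:x1]=p['color'][y0:y1,x0:x1].min(2)>th
    n,l,s,c=cv2.connectedComponentsWithStats(m); k=1+np.argmax(s[1:,4]); return (l==k)
def quad(m):
    h=cv2.findContours(m.astype(np.uint8),0,2)[0][0]; r=cv2.minAreaRect(h); return r,cv2.boxPoints(r)
t=blob(T,(215,150,250,245),190); w=blob(W,(60,0,200,260),175)
rt,q=quad(t); rw,qw=quad(w); print(rt,rw,t.sum(),w.sum())
for z in (85,90,95): print(z,np.round(onz(T,rt[0],z),1), [np.round(onz(T,c,z)[:2]).tolist() for c in q])
top=[np.array([[a*85,b*18,90] for a in(-1,1) for b in(-1,1)],float)]
q0=np.array([524,232,.05])
print('top',fit(top,[(T,t.astype(float))],q0))
for z in (85,90,95):
  X=[np.c_[top[0][:,:2],np.full(4,z)]]
  print(z,'wrist',fit(X,[(W,w.astype(float))],q0),'both',fit(X,[(T,t.astype(float)),(W,w.astype(float))],q0))
E
```

```text
((229.91378784179688, 195.4654998779297), (61.15253829956055, 15.01992130279541), 88.60282135009766) ((103.0431137084961, 116.92294311523438), (235.5585479736328, 52.97568130493164), 88.26429748535156) 782 11462
85 [520.6 238.7  85. ] [[606.0, 262.0], [606.0, 220.0], [436.0, 216.0], [436.0, 257.0]]
90 [519.9 238.   90. ] [[605.0, 261.0], [605.0, 219.0], [436.0, 216.0], [436.0, 256.0]]
95 [519.2 237.2  95. ] [[604.0, 260.0], [604.0, 219.0], [436.0, 215.0], [436.0, 256.0]]
top (array([5.20165579e+02, 2.36515463e+02, 2.80851772e-02]), np.float64(0.18081841432225065))
85 wrist (array([5.22130024e+02, 2.37137120e+02, 4.29512372e-02]), np.float64(0.042717111273055726)) both (array([5.22208649e+02, 2.37322450e+02, 3.25125073e-02]), np.float64(0.2185033416192495))
90 wrist (array([5.24551651e+02, 2.34681116e+02, 4.26982515e-02]), np.float64(0.062063904256520266)) both (array([5.24039691e+02, 2.34878756e+02, 3.50909314e-02]), np.float64(0.2548412923691108))
95 wrist (array([5.26938237e+02, 2.31596903e+02, 4.83799185e-02]), np.float64(0.08224277322165999)) both (array([5.23679038e+02, 2.32855771e+02, 3.70813707e-02]), np.float64(0.3183866721958026))
```

Emit:
step_arm:
  commands:
    - {"dx": 0, "dy": 0, "dz": 0, "spin": 0.125}
    - {"dx": 0, "dy": 0, "dz": 0, "spin": 0.125}
    - {"dx": 0.01, "dy": -0.034, "dz": 0, "spin": 0}
    - {"dx": 0.01, "dy": -0.04, "dz": 0, "spin": 0}
    - {"dx": 0.01, "dy": -0.04, "dz": 0, "spin": 0}
    - {"dx": 0.011, "dy": -0.04, "dz": 0, "spin": 0}
    - {"dx": 0, "dy": 0, "dz": 0, "spin": 0}
    - {"dx": 0, "dy": 0, "dz": 0.03, "spin": 0}
    - {"dx": 0, "dy": 0, "dz": 0.03, "spin": 0}
    - {"dx": 0, "dy": 0, "dz": 0.025, "spin": 0}
    - {"dx": 0, "dy": 0, "dz": 0, "spin": 0}
    - {"dx": 0, "dy": 0, "dz": 0, "spin": 0}

```text
t: 8.25
tool_pos: [523.6, 234.1, 133.4]
tcp_rot: [1.0, 0.017, 0.0, 0.0]
contact_force: [0.2, -0.3, -2.1]
grip_width: 0.518
grasp_force: 30.0
```

```bash
python3 - <<'E'
from h import *
s=read_state(); print(s['t'],s['tool_pos'],s['tcp_rot'],s['grip_width'],s['contact_force'])
W=snapshot('wrist'); S=snapshot('side')
a=cv2.resize(S['color'][190:310,220:400],None,fx=3,fy=3,interpolation=cv2.INTER_CUBIC); b=cv2.resize(W['color'],(360,225)); b=cv2.copyMakeBorder(b,0,135,0,0,0)
cv2.imwrite('pics/c4.png',cv2.resize(np.hstack([a,b]),None,fx=.88,fy=.88)[:,:,::-1])
E
```

```text
8.25 [523.56030956 234.14415385 133.41602248] [9.99859269e-01 1.67755087e-02 1.59410803e-04 5.23487711e-06] 0.5180020947773639 [ 0.19048944 -0.28987251 -2.11103837]
```

View pics/c4.png

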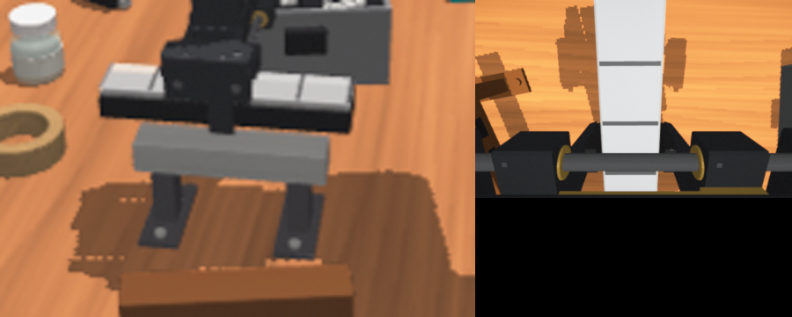

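The case hangs centred and level over the steel rail in both views. Next I'll lower it.

Emit:
step_arm:
  commands:
    - {"dx": 0, "dy": 0.0, "dz": 0.012, "spin": 0}
    - {"dx": 0, "dy": -0.001, "dz": 0.006, "spin": 0}
    - {"dx": 0, "dy": 0, "dz": 0.003, "spin": 0}
    - {"dx": 0, "dy": 0, "dz": 0.002, "spin": 0}
    - {"dx": 0, "dy": 0, "dz": 0, "spin": 0}
    - {"dx": 0, "dy": 0, "dz": 0, "spin": 0}

```text
t: 8.95
tool_pos: [523.3, 235.5, 109.9]
tcp_rot: [1.0, 0.017, 0.0, -0.0]
contact_force: [-0.0, -0.3, -1.5]
grip_width: 0.517
grasp_force: 30.0
```

Emit:
step_arm:
  commands:
    - {"dx": 0, "dy": 0.0, "dz": 0.0015, "spin": 0}
    - {"dx": 0, "dy": 0, "dz": 0, "spin": 0}
    - {"dx": 0, "dy": 0, "dz": 0, "spin": 0}

```text
t: 9.25
tool_pos: [523.2, 235.4, 108.3]
tcp_rot: [1.0, 0.017, 0.0, -0.0]
contact_force: [0.1, 0.1, -2.0]
grip_width: 0.519
grasp_force: 30.0
```

Emit:
step_arm:
  commands:
    - {"dx": 0, "dy": 0.0, "dz": 0.001, "spin": 0}
    - {"dx": 0, "dy": 0, "dz": 0, "spin": 0}
    - {"dx": 0, "dy": 0, "dz": 0, "spin": 0}

```text
t: 9.55
tool_pos: [523.2, 235.5, 107.9]
tcp_rot: [1.0, 0.017, 0.0, -0.0]
contact_force: [-2.5, -1.7, 5.3]
grip_width: 0.52
grasp_force: 30.0
```

Contact is made, so I'll release and rise.

Emit:
step_arm:
  commands:
    - {"dx": 0, "dy": 0, "dz": 0, "spin": 0}
    - {"dx": 0, "dy": 0, "dz": 0, "spin": 0}
    - {"dx": 0, "dy": 0, "dz": 0, "spin": 0}
    - {"dx": 0, "dy": 0, "dz": 0, "spin": 0}
    - {"dx": 0, "dy": 0, "dz": 0, "spin": 0}
    - {"dx": 0, "dy": 0, "dz": 0, "spin": 0}
  hand: 1

```text
t: 10.15
tool_pos: [523.2, 235.4, 107.2]
tcp_rot: [1.0, 0.017, -0.0, 0.0]
contact_force: [-0.8, -0.3, -0.6]
grip_width: 1.0
grasp_force: 0.0
```

Emit:
step_arm:
  commands:
    - {"dx": 0, "dy": 0, "dz": -0.02, "spin": 0}
    - {"dx": 0, "dy": 0, "dz": -0.04, "spin": 0}
    - {"dx": 0, "dy": 0, "dz": -0.045, "spin": 0}
    - {"dx": 0, "dy": 0, "dz": -0.045, "spin": 0}
    - {"dx": 0, "dy": 0, "dz": 0, "spin": 0}
    - {"dx": 0, "dy": 0, "dz": 0, "spin": 0}

```text
t: 10.75
tool_pos: [523.2, 235.4, 257.7]
tcp_rot: [1.0, 0.017, 0.001, -0.0]
contact_force: [-0.3, -0.0, -0.6]
grip_width: 1.001
grasp_force: 0.0
```

```bash
python3 - <<'E'
from h import *
W=snapshot('wrist'); T=snapshot('top')
for n,p in (('w',W),('t',T)):
    for d in trace('case',p)[:2]:
        print(n,d['score'],fit([box(216,46,90,120)],[(p,d['pixels'].astype(float))],np.array([523,235,.035])))
E
```

```text
w 0.63 (array([5.23690855e+02, 2.33707994e+02, 3.81104185e-02]), np.float64(0.09851866592374432))
t 0.85 (array([5.66110977e+02, 1.54285451e+02, 4.91726315e-01]), np.float64(2.068589716713485))
t 0.45 (array([5.50238697e+02, 2.33971794e+02, 2.97683465e-02]), np.float64(14.558031674208145))
```

Emit:
step_arm:
  commands:
    - {"dx": 0, "dy": 0.03, "dz": 0, "spin": 0}
    - {"dx": 0.001, "dy": 0.041, "dz": 0, "spin": 0}
    - {"dx": 0.001, "dy": 0.041, "dz": 0, "spin": 0}
    - {"dx": 0.001, "dy": 0.041, "dz": 0, "spin": 0}
    - {"dx": 0.001, "dy": 0.041, "dz": 0, "spin": 0}
    - {"dx": 0.001, "dy": 0.041, "dz": 0, "spin": 0}
    - {"dx": 0.001, "dy": 0.041, "dz": 0, "spin": 0}
    - {"dx": 0.001, "dy": 0.041, "dz": 0, "spin": 0}
    - {"dx": 0.001, "dy": 0.041, "dz": 0, "spin": 0}
    - {"dx": 0, "dy": 0.041, "dz": 0, "spin": 0}
    - {"dx": 0, "dy": 0.041, "dz": 0, "spin": 0}
    - {"dx": 0, "dy": 0.041, "dz": 0, "spin": 0}
    - {"dx": 0, "dy": 0, "dz": 0, "spin": 0}

```text
t: 12.25
tool_pos: [546.9, -249.3, 255.3]
tcp_rot: [1.0, 0.015, -0.001, -0.0]
contact_force: [-0.3, 1.1, 0.0]
grip_width: 1.0
grasp_force: 0.0
```

Emit:
step_arm:
  commands:
    - {"dx": 0, "dy": 0, "dz": 0, "spin": -0.276}
    - {"dx": 0, "dy": 0, "dz": 0, "spin": -0.276}
    - {"dx": 0, "dy": 0, "dz": 0, "spin": -0.276}
    - {"dx": 0, "dy": 0, "dz": 0, "spin": -0.276}
    - {"dx": 0, "dy": 0, "dz": 0, "spin": -0.276}
    - {"dx": 0, "dy": 0, "dz": 0, "spin": -0.276}
    - {"dx": 0, "dy": 0, "dz": 0, "spin": -0.276}
    - {"dx": 0, "dy": 0, "dz": 0, "spin": -0.276}
    - {"dx": 0, "dy": 0, "dz": 0, "spin": -0.276}
    - {"dx": 0, "dy": 0, "dz": 0, "spin": -0.276}
    - {"dx": 0, "dy": 0, "dz": 0, "spin": -0.276}
    - {"dx": 0, "dy": 0, "dz": 0, "spin": -0.276}
    - {"dx": 0, "dy": 0, "dz": 0, "spin": 0}
    - {"dx": 0, "dy": 0, "dz": 0, "spin": 0}

```text
t: 13.65
tool_pos: [547.5, -244.4, 256.8]
tcp_rot: [0.635, 0.772, 0.0, -0.001]
contact_force: [0.4, 0.6, 0.2]
grip_width: 1.002
grasp_force: 0.0
```

```bash
python3 - <<'E'
from h import *
s=read_state(); q=s['tcp_rot']; print(s['t'],s['tool_pos'],'yaw',2*np.arctan2(q[1],q[0]),s['joint_pos'])
T=snapshot('top')
for d in trace('case',T)[:3]:
    if abs(d['extent'][0]-232)<25: print('case',d['score'],fit([box(216,46,90,120)],[(T,d['pixels'].astype(float))],np.array([523,235,.035])))
p=snapshot('wrist'); save(p,'w5.png')
for d in trace('bar',p)[:2]:
    m=d['pixels'].astype(np.uint8); r=cv2.minAreaRect(cv2.findContours(m,0,2)[0][0]); b=cv2.boxPoints(r)
    print(d['score'],d['extent'],r,[np.round(onz(p,c,24)[:2]).tolist() for c in b])
for d in trace('toolbox',T)[:1]: print(d['extent'])
E
```

```text
13.65 [ 547.45135976 -244.40527952  256.76157673] yaw 1.764656554650712 [-6.17184233e-01  4.69879731e-01  1.15309334e+00  7.52906205e-05
  1.51965085e+00 -8.11048348e-01]
case 0.91 (array([5.23002182e+02, 2.33279694e+02, 3.27429781e-02]), np.float64(0.11321491104962775))
0.75 [301.8, 172.2, 27.8, 228.3] ((304.04888916015625, 171.68963623046875), (229.8072052001953, 22.20825958251953), 86.85504150390625) [[501.0, -138.0], [522.0, -133.0], [583.0, -371.0], [558.0, -377.0]]
[404.0, 182.1, 188.2, 104.2]
```

View pics/w5.png

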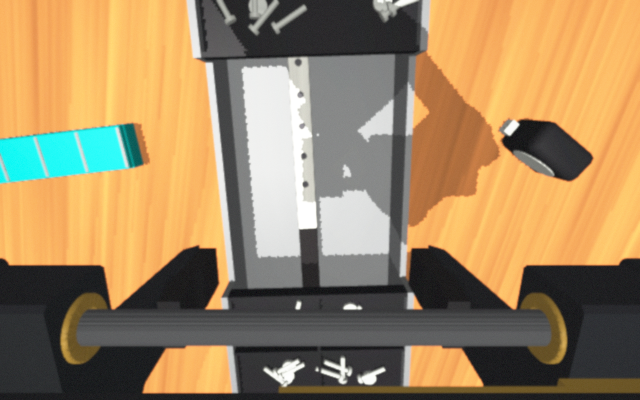

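The opening spans rows 57–292. The bar runs vertically at columns 290–318, with the rubber boundary at about (307,229) and the rubber towards the bottom (−y). The tape measure is at (545,150).

```bash
python3 - <<'E'
from h import *
p=snapshot('wrist')
for n,uv,z in [('UL',(193,60),92),('UR',(427,52),92),('LL',(228,294),92),('LR',(412,290),92),('bnd',(307,229),24),('barU',(299,62),24),('barL',(310,284),24)]:
    print(n,np.round(onz(p,uv,z),1))
U=(onz(p,(193,60),92)+onz(p,(427,52),92))/2; L=(onz(p,(228,294),92)+onz(p,(412,290),92))/2
d=U-L; yaw=np.arctan2(-d[0],d[1]); c=(U+L)/2; print('box',c,np.hypot(*d[:2]),yaw)
ey=np.array([-np.sin(yaw),np.cos(yaw)]); ex=np.array([ey[1],-ey[0]])
for uv in [(307,229),(299,62),(310,284)]:
    v=onz(p,uv,24)[:2]-c[:2]; print('in box x,y',v@ex,v@ey)
a=onz(p,(299,62),24)-onz(p,(310,284),24); print('bar yaw',np.arctan2(a[1],a[0]))
# parallax check of bar height: earlier wrist height same; use top view
T=snapshot('top')
for dd in trace('bar',T)[:1]:
    print(dd['extent'],onz(T,dd['extent'][:2],24))
print('tri rows', proj(T,[[*onz(p,(307,229),24)]]))
g=T['color'][180:205,360:450].min(2); np.set_printoptions(linewidth=400); print(g[::2,::2])
E
```

```text
UL [ 435.9 -161.8   92. ]
UR [ 613.5 -120.3   92. ]
LL [ 489.4 -360.2   92. ]
LR [ 658.5 -322.1   92. ]
bnd [ 553.6 -306.1   24. ]
barU [ 513.3 -140.    24. ]
barL [ 569.9 -371.3   24. ]
box [ 549.3301023 -241.1272269   92.       ] 206.05732532321446 0.24134823371470954
in box x,y -11.377342153479844 -64.09104935837033
in box x,y -10.785108457776628 106.84419077110702
in box x,y -11.189954076709913 -131.35412113128052
bar yaw 1.8104449463273073
tri rows [[422.75977204 183.12368116]]
[[ 31  33  62  95  96  94  97  90  95  96  92  99  95  93  79 159 188 197 208 212 175 125 144 161 176 189 191 196 198 181 135  83  65  71  59  42  38  37  37  43  54  48  45  96 113]
 [ 37  32  45  90  96  94  92  94  96  95  95  98  97  79 127 179 183 187 193 184 121 123 143 160 171 182 187 188 195 193 193 161 100  42  37  37  41  42  54  66  73  63  40  56  55]
 [ 32  30  32  78  99  92  98  90  93  96  94  97  90  93 164 170 175 182 179 132 117 128 145 153 164 175 185 191 193 193 194 193 185 137  75  42  58  78  74  73  64  71  42  57  54]
 [ 31  31  30  65  94  93  95  93  94  96  96  92  84 135 160 1
[... 1067 characters left out ...]
0 240 244 238 200  97  89 102 115 123 139 139 144 145 151 164 166 167 167 170 173 177 164 148 177 200 202 195 197 196 194 198 197 195 174 158 210 215]
 [101  49  35  39  37 133 216 223 210 188 157  85  79 101 110 123 133 136 141 144 146 159 167 172 167 171 173 172 175 179 170 159 152 187 199 189 191 185 183 185 168 151 204 215 217]
 [ 92 106  53  36  25 111 168 165 165 167 106  75  96 102 120 129 138 141 145 150 151 168 169 167 170 173 173 174 176 176 180 177 158 157 180 189 183 172 173 161 116 184 223 217 214]
 [ 45  80  42  43  25  85 168 174 171 131  76  83  99 110 127 141 141 142 149 148 157 167 167 171 173 176 175 174 177 177 180 176 177 168 149 172 182 168 145 103 152 228 228 223 219]]
```

Emit:
step_arm:
  commands:
    - {"dx": 0, "dy": 0, "dz": 0, "spin": -0.087}
    - {"dx": 0.029, "dy": -0.004, "dz": 0, "spin": 0}
    - {"dx": 0.029, "dy": -0.0045, "dz": 0.02, "spin": 0}
    - {"dx": 0, "dy": 0, "dz": 0.04, "spin": 0}
    - {"dx": 0, "dy": 0, "dz": 0.045, "spin": 0}
    - {"dx": 0, "dy": 0, "dz": 0.045, "spin": 0}
    - {"dx": 0, "dy": 0, "dz": 0.03, "spin": 0}
    - {"dx": 0, "dy": 0, "dz": 0.02, "spin": 0}
    - {"dx": 0, "dy": 0, "dz": 0, "spin": 0}
    - {"dx": 0, "dy": 0, "dz": 0, "spin": 0}

```text
t: 15.05
tool_pos: [525.6, -191.0, 57.8]
tcp_rot: [0.616, 0.787, 0.0, 0.0]
contact_force: [0.7, 1.1, 0.3]
grip_width: 1.001
grasp_force: 0.0
```

Emit:
step_arm:
  commands:
    - {"dx": 0, "dy": 0, "dz": 0.015, "spin": 0}
    - {"dx": 0, "dy": 0, "dz": 0.01, "spin": 0}
    - {"dx": 0, "dy": 0, "dz": 0.004, "spin": 0}
    - {"dx": 0, "dy": 0, "dz": 0, "spin": 0}
    - {"dx": 0, "dy": 0, "dz": 0, "spin": 0}

```text
t: 15.55
tool_pos: [525.5, -190.9, 28.8]
tcp_rot: [0.616, 0.788, 0.0, 0.0]
contact_force: [1.2, 0.2, -0.2]
grip_width: 0.995
grasp_force: 0.0
```

Emit:
step_arm:
  commands:
    - {"dx": 0, "dy": 0, "dz": 0.002, "spin": 0}
    - {"dx": 0, "dy": 0, "dz": 0, "spin": 0}
    - {"dx": 0, "dy": 0, "dz": 0, "spin": 0}
    - {"dx": 0, "dy": 0, "dz": 0, "spin": 0}
    - {"dx": 0, "dy": 0, "dz": 0, "spin": 0}
    - {"dx": 0, "dy": 0, "dz": 0, "spin": 0}
    - {"dx": 0, "dy": 0, "dz": 0, "spin": 0}
    - {"dx": 0, "dy": 0, "dz": 0, "spin": 0}
    - {"dx": 0, "dy": 0, "dz": 0, "spin": 0}
    - {"dx": 0, "dy": 0, "dz": 0, "spin": 0}
    - {"dx": 0, "dy": 0, "dz": 0, "spin": 0}
    - {"dx": 0, "dy": 0, "dz": 0, "spin": 0}
  hand: -1
  grip_force: 20

```text
t: 16.75
tool_pos: [525.2, -190.8, 26.2]
tcp_rot: [0.616, 0.788, -0.0, -0.0]
contact_force: [-0.0, -0.7, 0.4]
grip_width: 0.225
grasp_force: 20.0
```

Emit:
step_arm:
  commands:
    - {"dx": -0.01, "dy": 0, "dz": 0, "spin": 0}
    - {"dx": -0.015, "dy": 0, "dz": 0, "spin": 0}
    - {"dx": -0.015, "dy": 0, "dz": 0, "spin": 0}
    - {"dx": -0.012, "dy": 0, "dz": 0, "spin": 0}
    - {"dx": -0.008, "dy": 0, "dz": 0, "spin": 0}
    - {"dx": 0, "dy": 0, "dz": 0, "spin": 0}
    - {"dx": 0, "dy": 0, "dz": 0, "spin": 0}

```text
t: 17.45
tool_pos: [539.8, -249.4, 26.2]
tcp_rot: [0.616, 0.787, -0.0, 0.0]
contact_force: [-0.3, -1.0, -0.4]
grip_width: 0.226
grasp_force: 20.0
```

```bash
python3 - <<'E'
from h import *
p=snapshot('wrist'); save(p,'w6.png')
E
```

```text
(no output)
```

View pics/w6.png

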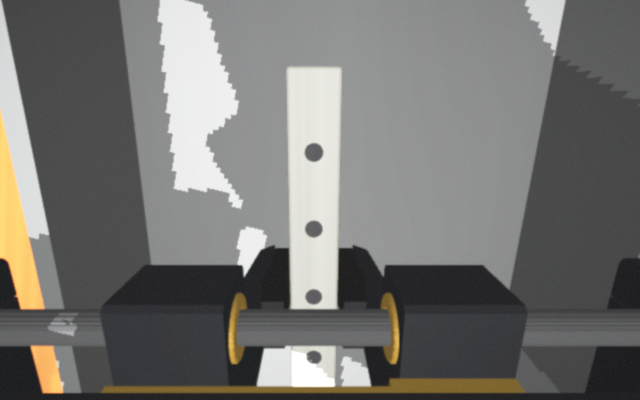

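The bar's aluminium end now lies free inside the opening, with its end face at (314,67). The bar is held between the fingers.

```bash
python3 - <<'E'
from h import *
s=read_state();p=snapshot('wrist'); e=onz(p,(314,67),24); print(e,s['tool_pos'],np.linalg.norm((e-s['tool_pos'])[:2]))
v=e[:2]-[549.3,-241.1]; print('end y in box',v@[-.239,.971])
E
```

```text
[ 520.84961765 -169.40190893   24.        ] [ 539.70645152 -249.08138966   26.24818269] 81.88039956980593
end y in box 76.41848780974209
```

Emit:
step_arm:
  commands:
    - {"dx": 0, "dy": 0, "dz": 0, "spin": 0}
    - {"dx": 0, "dy": 0, "dz": 0, "spin": 0}
    - {"dx": 0, "dy": 0, "dz": 0, "spin": 0}
    - {"dx": 0.015, "dy": 0, "dz": 0, "spin": 0}
    - {"dx": 0.02, "dy": 0, "dz": 0, "spin": 0}
    - {"dx": 0.02, "dy": 0, "dz": 0, "spin": 0}
    - {"dx": 0, "dy": 0, "dz": 0, "spin": 0}
    - {"dx": 0, "dy": 0, "dz": 0, "spin": 0}
  hand: -0.1

```text
t: 18.35
tool_pos: [526.5, -195.1, 26.4]
tcp_rot: [0.616, 0.788, -0.0, 0.0]
contact_force: [0.7, -0.2, 0.4]
grip_width: 0.448
grasp_force: 0.0
```

Emit:
step_arm:
  commands:
    - {"dx": 0, "dy": 0, "dz": 0.001, "spin": 0}
    - {"dx": 0, "dy": 0, "dz": 0, "spin": 0}
    - {"dx": 0, "dy": 0, "dz": 0, "spin": 0}
    - {"dx": 0, "dy": 0, "dz": 0, "spin": 0}
    - {"dx": 0, "dy": 0, "dz": 0, "spin": 0}
    - {"dx": 0, "dy": 0, "dz": 0, "spin": 0}
  hand: -1
  grip_force: 12

```text
t: 18.95
tool_pos: [526.4, -195.7, 25.2]
tcp_rot: [0.616, 0.787, -0.0, -0.0]
contact_force: [0.9, -0.1, -1.0]
grip_width: 0.223
grasp_force: 12.0
```

Emit:
step_arm:
  commands:
    - {"dx": 0, "dy": 0, "dz": -0.005, "spin": 0}
    - {"dx": 0, "dy": 0, "dz": -0.01, "spin": 0}
    - {"dx": 0, "dy": 0, "dz": -0.01, "spin": 0}
    - {"dx": 0, "dy": 0, "dz": -0.01, "spin": 0}
    - {"dx": 0, "dy": 0, "dz": 0, "spin": 0}
    - {"dx": 0, "dy": 0, "dz": 0, "spin": 0}

```text
t: 19.55
tool_pos: [526.6, -195.7, 60.7]
tcp_rot: [0.616, 0.788, -0.0, 0.001]
contact_force: [0.6, 0.2, -0.8]
grip_width: 0.223
grasp_force: 12.0
```

```bash
python3 - <<'E'
from h import *
s=read_state(); print(s['torque'],s['grip_width'],s['contact_force'])
p=snapshot('wrist'); save(p,'w7.png')
for d in trace('bar',p)[:1]: print(d['score'],d['extent'])
E
```

```text
[-0.16179455 -0.14581958  0.05470765] 0.2233462758194681 [ 0.57194122  0.21825131 -0.83314066]
0.86 [312.6, 295.9, 54.8, 180.4]
```

```bash
cat >> h.py <<'E'
def tilt(p,s,d_end=27,drop=12):
    """tilt from the row of the bar's upper end in the wrist picture"""
    out=[]
    q=s['tcp_rot']; y=2*np.arctan2(q[1],q[0]); u=np.array([np.cos(y),np.sin(y),0])
    for a in range(0,95,10):
        a_=np.radians(a); t=u*np.cos(a_)+[0,0,np.sin(a_)]; n=-u*np.sin(a_)+[0,0,np.cos(a_)]
        c=s['tool_pos']-[0,0,drop]
        out.append((a,np.round(proj(p,[c+t*d_end+n*10,c+t*d_end-n*10])[:,1]).tolist()))
    return out
E
python3 - <<'E'
from h import *
p=snapshot('wrist'); print(*tilt(p,read_state()),sep='\n')
E
```

```text
(0, [217.0, 203.0])
(10, [226.0, 203.0])
(20, [237.0, 205.0])
(30, [250.0, 210.0])
(40, [264.0, 217.0])
(50, [278.0, 225.0])
(60, [292.0, 236.0])
(70, [305.0, 249.0])
(80, [316.0, 263.0])
(90, [325.0, 277.0])
```

View pics/w7.png

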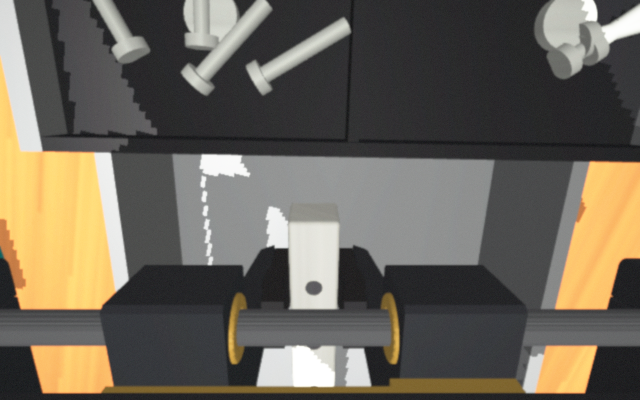

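The picture shows the bar's end face at rows 205–222 between the fingers, clear of the tray edge at row 150. That is a tilt of about 7°, so the bar is pivoting with its far end resting on the floor. I'll keep lifting.

Emit:
step_arm:
  commands:
    - {"dx": 0.002, "dy": 0, "dz": -0.01, "spin": 0}
    - {"dx": 0.002, "dy": 0, "dz": -0.01, "spin": 0}
    - {"dx": 0.002, "dy": 0, "dz": -0.01, "spin": 0}
    - {"dx": 0.002, "dy": 0, "dz": -0.01, "spin": 0}
    - {"dx": 0.002, "dy": 0, "dz": -0.01, "spin": 0}
    - {"dx": 0, "dy": 0, "dz": 0, "spin": 0}
    - {"dx": 0, "dy": 0, "dz": 0, "spin": 0}

```text
t: 20.4
tool_pos: [524.1, -185.8, 110.5]
tcp_rot: [0.616, 0.788, 0.0, 0.0]
contact_force: [-0.5, 1.3, -0.7]
grip_width: 0.226
grasp_force: 12.0
```

```bash
python3 - <<'E'
from h import *
s=read_state(); print(s['t'],s['contact_force'],s['torque'],s['grip_width'])
p=snapshot('wrist'); print(*tilt(p,s)[:7])
c=p['color'][190:300,306:312].min(2).mean(1).astype(int); print(c)
E
```

```text
20.4 [-0.54418472  1.32296513 -0.67656847] [ 3.31161566e-05 -1.34234672e-01  5.66888226e-02] 0.22551304697949423
(0, [217.0, 203.0]) (10, [226.0, 203.0]) (20, [237.0, 206.0]) (30, [250.0, 210.0]) (40, [264.0, 217.0]) (50, [278.0, 226.0]) (60, [292.0, 236.0])
[141 140 142 141 142 148 155 157 159 176 186 190 201 214 204 156 135 135
 136 135 135 136 137 139 140 139 140 138 138 139 138 139 139 139 141 141
 141 142 142 143 143 148 166 185 199 200 199 198 198 199 198 197 198 197
 197 197 197 197 198 197 197 196 197 196 197 197 197 197 197 197 196 197
 196 196 195 196 196 196 196 196 196 195 195 196 195 195 195 195 195 195
 195 195 194 193 182 153 121 101  92  89  87  87  93 101 117 146 175 191
 193 193]
```

Emit:
step_arm:
  commands:
    - {"dx": 0.001, "dy": 0, "dz": -0.01, "spin": 0}
    - {"dx": 0.001, "dy": 0, "dz": -0.015, "spin": 0}
    - {"dx": 0.001, "dy": 0, "dz": -0.015, "spin": 0}
    - {"dx": 0.001, "dy": 0, "dz": -0.015, "spin": 0}
    - {"dx": 0.001, "dy": 0, "dz": -0.015, "spin": 0}
    - {"dx": 0.001, "dy": 0, "dz": -0.01, "spin": 0}
    - {"dx": 0, "dy": 0, "dz": 0, "spin": 0}
    - {"dx": 0, "dy": 0, "dz": 0, "spin": 0}

```text
t: 21.25
tool_pos: [522.6, -179.9, 190.1]
tcp_rot: [0.616, 0.788, 0.0, -0.0]
contact_force: [0.2, 1.8, -1.0]
grip_width: 0.228
grasp_force: 12.0
```

```bash
python3 - <<'E'
from h import *
s=read_state(); print(s['t'],s['contact_force'],s['torque'],s['grip_width'])
p=snapshot('wrist'); print(*tilt(p,s)[:9])
c=p['color'][190:300,306:312].min(2).mean(1).astype(int); print(c)
E
```

```text
21.25 [ 0.24218075  1.82395201 -1.0259847 ] [ 0.0913039  -0.0732448  -0.00410849] 0.22820551484129617
(0, [217.0, 203.0]) (10, [226.0, 203.0]) (20, [237.0, 206.0]) (30, [250.0, 210.0]) (40, [264.0, 217.0]) (50, [278.0, 226.0]) (60, [292.0, 236.0]) (70, [305.0, 249.0]) (80, [316.0, 263.0])
[139 139 140 139 139 139 140 140 140 139 139 140 138 140 139 138 139 139
 139 139 139 139 140 139 136 137 148 158 160 160 160 161 160 161 162 161
 161 161 163 164 165 165 165 164 164 163 164 163 164 164 164 164 164 165
 165 166 166 166 167 166 167 168 169 168 169 168 171 182 195 203 202 193
 182 180 178 177 178 178 177 177 178 178 178 178 177 177 176 177 177 177
 176 177 176 176 176 176 176 175 174 166 140 105  84  82  88 109 143 168
 174 174]
```

Emit:
step_arm:
  commands:
    - {"dx": 0.001, "dy": 0, "dz": -0.01, "spin": 0}
    - {"dx": 0.001, "dy": 0, "dz": -0.015, "spin": 0}
    - {"dx": 0.001, "dy": 0, "dz": -0.015, "spin": 0}
    - {"dx": 0.001, "dy": 0, "dz": -0.015, "spin": 0}
    - {"dx": 0, "dy": 0, "dz": -0.015, "spin": 0}
    - {"dx": 0, "dy": 0, "dz": 0, "spin": 0}
    - {"dx": 0, "dy": 0, "dz": 0, "spin": 0}

```text
t: 22.0
tool_pos: [522.1, -175.6, 262.5]
tcp_rot: [0.616, 0.788, 0.001, 0.002]
contact_force: [-2.7, 6.7, 15.4]
grip_width: 0.23
grasp_force: 12.0
```

```bash
python3 - <<'E'
from h import *
s=read_state(); print(s['t'],s['contact_force'],s['torque'],s['grip_width'],s['joint_pos'])
p=snapshot('wrist')
c=p['color'][190:320,306:312].min(2).mean(1).astype(int); print(c)
S=snapshot('side'); save(S,'s8.png')
for d in trace('bar',S)[:2]: print(d['score'],d['extent'])
# expected side projection for tilts
q=s['tcp_rot']; y=2*np.arctan2(q[1],q[0]); u=np.array([np.cos(y),np.sin(y),0]); c=s['tool_pos']-[0,0,12]
for a in (30,40,50,60,70): 
    t=u*np.cos(np.radians(a))+[0,0,np.sin(np.radians(a))]; print(a,np.round(proj(S,[c+27*t,c-273*t])).tolist(),np.round(c-273*t))
E
```

```text
22.0 [-2.73664542  6.72140302 15.39901479] [ 1.0043052   0.35648757 -0.04199778] 0.2298627549671329 [-0.54011188  0.37738233  1.2884769   0.00156301  1.47236082 -0.7835016 ]
[185 177 174 173 171 173 184 185 185 207 229 233 233 233 233 233 233 233
 233 233 232 232 232 232 232 232 232 232 232 232 232 231 231 231 231 231
 230 231 231 230 230 230 230 230 230 230 229 229 229 229 227 210 161 154
 173 186 192 194 194 194 195 194 194 195 194 195 195 194 195 197 198 199
 200 200 201 201 200 200 199 199 199 200 199 200 200 201 200 201 202 203
 203 203 203 202 203 203 204 205 206 207 207 207 206 206 204 202 198 192
 197 216 220 220 220 220 219 211 185 145 120  87  64  60  63  70  74  73
  69  71  79  83]
0.92 [333.0, 142.3, 12.2, 66.4]
30 [[335.0, 118.0], [328.0, 136.0]] [ 579. -405.  114.]
40 [[335.0, 116.0], [329.0, 149.0]] [ 573. -379.   75.]
50 [[335.0, 115.0], [330.0, 162.0]] [ 564. -346.   41.]
60 [[335.0, 113.0], [331.0, 174.0]] [ 555. -308.   14.]
70 [[335.0, 112.0], [332.0, 185.0]] [ 545. -266.   -6.]
```

Emit:
step_arm:
  commands:
    - {"dx": 0, "dy": 0, "dz": -0.01, "spin": 0}
    - {"dx": 0, "dy": 0, "dz": -0.01, "spin": 0}
    - {"dx": 0, "dy": 0, "dz": 0, "spin": 0}
    - {"dx": 0, "dy": 0, "dz": 0, "spin": 0}

```text
t: 22.55
tool_pos: [521.6, -176.3, 280.0]
tcp_rot: [0.616, 0.787, -0.0, -0.0]
contact_force: [-0.2, 0.4, -1.8]
grip_width: 0.228
grasp_force: 12.0
```

```bash
cat >> h.py <<'E'
def bartilt():
    s=read_state(); S=snapshot('side'); W=snapshot('wrist'); T=snapshot('top')
    print(s['t'],np.round(s['tool_pos']),np.round(s['contact_force'],1),np.round(s['torque'],2),s['grip_width'])
    q=s['tcp_rot']; y=2*np.arctan2(q[1],q[0]); u=np.array([np.cos(y),np.sin(y),0]); c=s['tool_pos']-[0,0,12]
    for n,p in (('side',S),('top',T),('wrist',W)):
        for d in trace('bar',p)[:1]:
            m=d['pixels'].astype(float)
            def f(v,r=0):
                a,l=np.radians(v[0]),v[1]; t=u*np.cos(a)+[0,0,np.sin(a)]; nn=-u*np.sin(a)+[0,0,np.cos(a)]; k=np.cross(t,nn)
                X=np.array([c+l*t+e*t+f1*nn*10+g*k*10 for e in(0,-300) for f1 in(-1,1) for g in(-1,1)])
                if r: return X
                im=np.zeros(m.shape,np.uint8); cv2.fillConvexPoly(im,np.round(cv2.convexHull(proj(p,X).astype(np.float32))*16).astype(np.int32),255,cv2.LINE_AA,4)
                return np.abs(im/255.-m).sum()
            g=[(f((a,l)),a,l) for a in range(30,131,3) for l in (17,27,37)]; b=min(g); print(n,round(d['score'],2),b,'low z',f(b[1:],1)[4:,2].min().round(), 'of',m.sum())
E
python3 -c "from h import *; bartilt()"
```

```text
22.55 [ 522. -176.  280.] [-0.2  0.4 -1.8] [ 0.08 -0.08  0.03] 0.22800952026650156
side 0.72 (np.float64(146.21176470588233), 63, 37) low z 29.0 of 489.0
wrist 0.79 (np.float64(421.3764705882353), 69, 27) low z 10.0 of 3296.0
```

The jam has cleared and the bar hangs inside the opening. I'll tighten the grip and lift it out.

Emit:
step_arm:
  commands:
    - {"dx": 0, "dy": 0, "dz": 0, "spin": 0}
    - {"dx": 0, "dy": 0, "dz": 0, "spin": 0}
    - {"dx": 0, "dy": 0, "dz": -0.01, "spin": 0}
    - {"dx": 0, "dy": 0, "dz": -0.02, "spin": 0}
    - {"dx": 0, "dy": 0, "dz": -0.02, "spin": 0}
    - {"dx": 0, "dy": 0, "dz": -0.02, "spin": 0}
    - {"dx": 0, "dy": 0, "dz": -0.02, "spin": 0}
    - {"dx": 0, "dy": 0, "dz": -0.02, "spin": 0}
    - {"dx": 0, "dy": 0, "dz": -0.02, "spin": 0}
    - {"dx": 0, "dy": 0, "dz": -0.02, "spin": 0}
    - {"dx": 0, "dy": 0, "dz": -0.02, "spin": 0}
    - {"dx": 0, "dy": 0, "dz": -0.02, "spin": 0}
    - {"dx": 0, "dy": 0, "dz": -0.01, "spin": 0}
    - {"dx": 0, "dy": 0, "dz": 0, "spin": 0}
    - {"dx": 0, "dy": 0, "dz": 0, "spin": 0}
  grip_force: 45

```text
t: 24.35
tool_pos: [521.6, -176.1, 480.1]
tcp_rot: [0.616, 0.788, -0.0, -0.0]
contact_force: [-0.9, -0.2, -2.2]
grip_width: 0.223
grasp_force: 45.0
```

```bash
python3 -c "
from h import *; bartilt(); s=read_state(); print(s['joint_pos'],s['grasp_force'])
T=snapshot('top')
for d in trace('case',T)[:3]:
    if abs(d['extent'][0]-232)<25: print('case',d['score'],fit([box(216,46,90,120)],[(T,d['pixels'].astype(float))],np.array([523,235,.035])))
"
```

```text
24.35 [ 522. -176.  480.] [-0.9 -0.2 -2.2] [ 0.07 -0.08  0.03] 0.22324071695302838
side 0.65 (np.float64(153.078431372549), 66, 27) low z 215.0 of 733.0
wrist 0.74 (np.float64(423.77647058823527), 69, 27) low z 210.0 of 3343.0
[-5.40802174e-01  3.42142135e-01  7.36601701e-01  4.70700022e-06
  2.06351099e+00 -7.83579294e-01] 44.999890588223934
case 0.84 (array([5.23607592e+02, 2.34543715e+02, 3.83989733e-02]), np.float64(0.13508476663519559))
```

The bar is held with its low end at about 210 mm, and the case is still on the rail. Handing in.

```bash
python3 -c "
from bench import *; s=read_state(); print(s['qd'],s['t']); print(close_job())"
```

```text
[ 0.00181465 -0.00079101 -0.00129791 -0.00157738 -0.00039362 -0.00168311] 24.75
the job is handed in; nothing more can be done
None
```

The job is handed in, with no verdict returned: the case lies released on the steel rail, and the bar came out end first and is held clear of the toolbox, its low end about 210 mm above the table; I did not re-measure the jar, tape measure and tape roll.

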